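Rack the bevelled specimen rods

ROBOT

A 6-joint arm with a two-finger parallel gripper is mounted at the origin on a cart in front of the work surface, level with it; the furniture and walls round the work are solid. World frame = base frame: x ahead of the robot, y to its left, z up, the work surface at z = 0. Lengths are in m, angles in rad, forces in N, time in s.
With the tool pointing down it reaches from about 0.3 to 1 m from the base axis. Payload 5.1 kg.
Tool frame: the origin (TCP) lies on the mounting face of the last link; the fingertips stand 190 mm ahead of it and the grasp point (between the pads) lies 171 mm ahead of it; z points along the fingers, y is the line along which they close (so a half turn about z gives the same grasp; the last joint's range is limited). The gripper opens to 95 mm and grips with 3 to 60 N. Pads are 20 mm wide; open, the fingers measure 119 mm over their backs; the gripper's body (75 mm by 180 mm) begins 59 mm behind the grasp point.
Start: joints at [-1.214, 0.124, 1.65, -0, 1.367, -0.083], TCP at [0.277, -0.588, 0.405] pointing down, gripper open.
Joint ranges: [-2.61, 2.61], [-1.02, 2.33], [0.03, 2.71], [-1.35, 4.49], [0.32, 2.68], [-2.91, 2.91]. Speed limits (rad/s): [2.57, 2.57, 3.14, 3.14, 3.14, 3.14].

INTERFACE

Orientations are given as a 3x3 rotation matrix whose columns are the frame's x, y, z axes.
In Python, from bench import * gives the robot as it stands.
- The arm moves only by the tool carry_out, never from a script. Its argument "plan" is a list of rows, each an object of numbers: "jaw": the finger opening in m, from 0 to 0.0951; "dx", "dy", "dz": the shift along the tool's x, y, z in m; "ax", "ay", "az": the turn, a rotation vector about the tool's x, y, z in degrees. In form: [{"jaw": .., "dx": .., "dy": .., "dz": .., "ax": .., "ay": .., "az": ..}, ...]. A call has 1 to 20 rows; each row shifts and turns the commanded pose from where the row before left it, along the tool's axes as they then stand; what a row does not reach is not made up. A row lasts 1/8 s, in which the tool goes at most 62.5 mm and 10.7 degrees, less where a joint would pass 70% of its speed; a pose out of reach is approached as far as the arm can. A call is refused whole if a number of a shift passes 0.0625 or a number of a turn 10.7, either way. A call with a gripper value outside its range is refused whole. The fingers move at their own pace and stop on an object; "squeeze" is the grip in N (left out, the last holds). Time passes only in rows, so rows that do not move let the fingers close. It gives the time, the measured TCP pose, the force, the opening and the grip force at its end, in the units of the state.
- sense(): the state, without advancing time (a new reading comes with each control period).
- read_camera(name): name is "scene" or "side" or "wrist"; returns (picture, depth): 384x512x3 uint8, red, green, blue; 384x512 float32, m along the optical axis (not along the pixel's ray), 0 where there is no reading.
- camera_info(name): a dict with "camera_matrix" (3x3 intrinsics, pixels), "view" (4x4, takes a point from world to camera coordinates). Camera axes: x right, y up, looking along -z (the intrinsics and any distortion apply to the point x, -y, -z); pixel columns grow to the right and rows downward; lengths in m; the calibration is good to about 2 mm. A picture is of the moment at which its call begins: read the wrist's pose just before it. camera_info takes no time and is no camera call; for the wrist camera it gives the pose at the moment of the call.
- sign_off(): hands the job in; it is judged then, once.
The state is a dict: "t": time; "q": joint angles; "joint_vel": joint speeds; "effort": joint torques, N m; "ee_pos": TCP position; "tcp_rot": TCP orientation; "contact_force": force on the tool from outside, world axes, zero at the start; "moment": the same for the moment, N m; "width": opening from 0.0 (shut) to 1.0 (fully open); "finger_force": force on a finger pad.
Only numpy, scipy, OpenCV 4.12 (cv2) and the standard library are available. Lean on these libraries where they do the work, as an engineer would, in place of code of your own. Each camera call takes 0.05 s, during which the arm holds its last target. There are 200 camera calls.

TASK

Three aluminium specimen rods stand on the table in front of the microtome. Stand the two whose upper end is bevelled in the white rack, one in each bore, upright, bevel up and fully down, and leave the rod with the square upper end standing where it is.

Things in the scene. Friction and masses are not known exactly. Their poses are not given: they have to be found in the camera images.
- rack: white plastic block fixed to the table, 72 mm (its x) by 160 mm (its y) by 45 mm high, with two round blind bores open at the top, centred at x = 0, y = -40 mm and y = +40 mm in its frame. Each bore is 40 mm in diameter, with a lead-in chamfer of 4 mm at the mouth, 35 mm deep, its floor 10 mm above the table. Origin at the centre of the underside, z axis up; it stands at varying places and yaws.
- rod_a: aluminium specimen rod standing upright, 30 mm in diameter, 110 mm tall, about 0.19 kg, with a thin dark line round it 30 mm above its foot. Its upper end is bevelled: its top 16 mm taper like a blunt pencil to a flat only 10 mm across, below that its sides are straight; its foot is square. Origin at the centre of its foot, z axis up along the rod. Either bore will do.
- rod_b: aluminium specimen rod standing upright, 30 mm in diameter, 110 mm tall, about 0.19 kg, with a thin dark line round it 30 mm above its foot. Its upper end is bevelled: its top 16 mm taper like a blunt pencil to a flat only 10 mm across, below that its sides are straight; its foot is square. Origin at the centre of its foot, z axis up along the rod. Same as rod_a; either bore will do.
- rod_square: aluminium specimen rod like the others, but its upper end is square: flat over the full 30 mm. Origin at the centre of its foot, z axis up. The three rods stand in a row along y, in any order, at least 80 mm apart. Behind them rises the microtome (crank from about x = 0.50 m, body over 0.3 m high from 0.57 m from the robot's axis): move along the row in straight lines.
Things that resemble listed ones, but are neither listed nor needed, are in the scene too. What is shaped like the rod_a but purple is not meant.

How it is judged:
At the end, for the whole second after the job is handed in: Each bevelled rod stands in its own bore of the rack, foot on the bore's floor (within 6 mm) and within 12 mm of its centre, bevel up, within 10 degrees of upright and at rest; the square-ended rod stands upright (10 degrees) within 20 mm of where it stood ((((x of rod_a in the frame of rack between -0.012 and 0.012 m and y of rod_a in the frame of rack between 0.028 and 0.052 m and z of rod_a in the frame of rack between 0 and 0.016 m and angle between rod_a's own z axis and vertical below 0.17 rad and linear speed of rod_a below 0.02 m/s) and (x of rod_b in the frame of rack between -0.012 and 0.012 m and y of rod_b in the frame of rack between -0.052 and -0.028 m and z of rod_b in the frame of rack between 0 and 0.016 m and angle between rod_b's own z axis and vertical below 0.17 rad and linear speed of rod_b below 0.02 m/s)) or ((x of rod_a in the frame of rack between -0.012 and 0.012 m and y of rod_a in the frame of rack between -0.052 and -0.028 m and z of rod_a in the frame of rack between 0 and 0.016 m and angle between rod_a's own z axis and vertical below 0.17 rad and linear speed of rod_a below 0.02 m/s) and (x of rod_b in the frame of rack between -0.012 and 0.012 m and y of rod_b in the frame of rack between 0.028 and 0.052 m and z of rod_b in the frame of rack between 0 and 0.016 m and angle between rod_b's own z axis and vertical below 0.17 rad and linear speed of rod_b below 0.02 m/s))) and distance of rod_square from where it was at the start of the episode below 0.02 m and angle between rod_square's own z axis and vertical below 0.17 rad); the robot touches nothing.
It fails at once if the square-ended rod is moved more than 20 mm or tipped more than 10 degrees (distance of rod_square from where it was at the start of the episode above 0.02 m or angle between rod_square's own z axis and vertical above 0.17 rad).
It also fails if it takes over 64 s, if anything falls off the work surface, if the arm or the gripper's body presses on something with over 40 N, if the wrist force passes 120 N, or if a joint passes its speed limit or range.

## Working session

There is one attempt and no reset: what is moved stays moved. The work goes in short steps, Python scripts to look and compute and a tool call to move; the robot and the scene stay as the last step left them, time stands still between calls to the robot, and variables do not carry over. Pictures are saved under pics/ and viewed, at most 10 in all, crops included, and the job is handed in when it is done.

Besides the shell and the picture viewer there is one more tool, called as a command line: name --argument value ..., lists and objects as JSON in quotes. carry_out: Moves the arm, as the interface text tells. Its arguments: {"type":"object","properties":{"plan":{"type":"array"},"squeeze":{"type":"number"}},"required":["plan"]}

```bash
mkdir -p pics; cat > h.py <<'E'
from bench import *
import numpy as np, cv2
def world(name,d,info=None):
    i=info or camera_info(name); K=np.array(i["camera_matrix"]); V=np.linalg.inv(np.array(i["view"]))
    v,u=np.mgrid[0:384,0:512]
    p=np.stack([(u-K[0,2])/K[0,0]*d,-(v-K[1,2])/K[1,1]*d,-d],-1)
    return p@V[:3,:3].T+V[:3,3]
E
python3 - <<'E'
from h import *
s=sense();print(s)
ims=[]
for n in("scene","side"):
    i=camera_info(n);p,d=read_camera(n);np.savez(n,p=p,w=world(n,d,i),d=d);ims.append(p)
    print(n,i)
    cv2.imwrite(f"pics/{n}.png",cv2.resize(p[:,:,::-1],(800,600)))
E
```

```text
{'t': 0.0, 'q': array([-1.21361033e+00,  1.24483322e-01,  1.65163762e+00,  4.66837638e-06,
        1.36749635e+00, -8.26177707e-02]), 'joint_vel': array([-0.00054068, -0.00093832,  0.00259149, -0.00018476, -0.00064964,
       -0.00021857]), 'effort': array([ 2.39613128e-04, -4.17601132e+01, -3.59933817e+01,  7.73957558e-02,
        4.89863812e-02, -1.87495930e-04]), 'ee_pos': array([ 0.27662328, -0.58793052,  0.40352226]), 'tcp_rot': array([[ 9.04835691e-01,  4.25760353e-01, -7.03609003e-04],
       [ 4.25760900e-01, -9.04833715e-01,  1.89844985e-03],
       [ 1.71635530e-04, -2.01735438e-03, -9.99997950e-01]]), 'contact_force': array([0.52153062, 0.03585943, 0.58166119]), 'moment': array([-0.00512443, -0.0157266 , -0.01069158]), 'finger_force': 0.0, 'width': 0.9980269491372643}
scene {'camera_matrix': array([[466.8313997 ,   0.        , 259.77763793],
       [  0.        , 466.8313997 , 197.41395276],
       [  0.        ,   0.        ,   1.        ]]), 'view': array([[-0.79834964, -0.60183696,  0.02073972,  0.38377965],
       [ 0.31208375, -0.38404031,  0.86897455, -0.16428797],
       [-0.51501611,  0.70021805,  0.49442198, -0.99990929],
       [ 0.        ,  0.        ,  0.        ,  1.        ]])}
side {'camera_matrix': array([[407.17183864,   0.        , 250.32426084],
       [  0.        , 407.17183864, 192.48789301],
       [  0.        ,   0.        ,   1.        ]]), 'view': array([[-0.87052198, -0.49201196, -0.01075737,  0.43055012],
       [ 0.18657546, -0.35017922,  0.91791291, -0.12981658],
       [-0.45539113,  0.7970563 ,  0.39663607, -0.84064245],
       [ 0.        ,  0.        ,  0.        ,  1.        ]])}
```

View pics/scene.png

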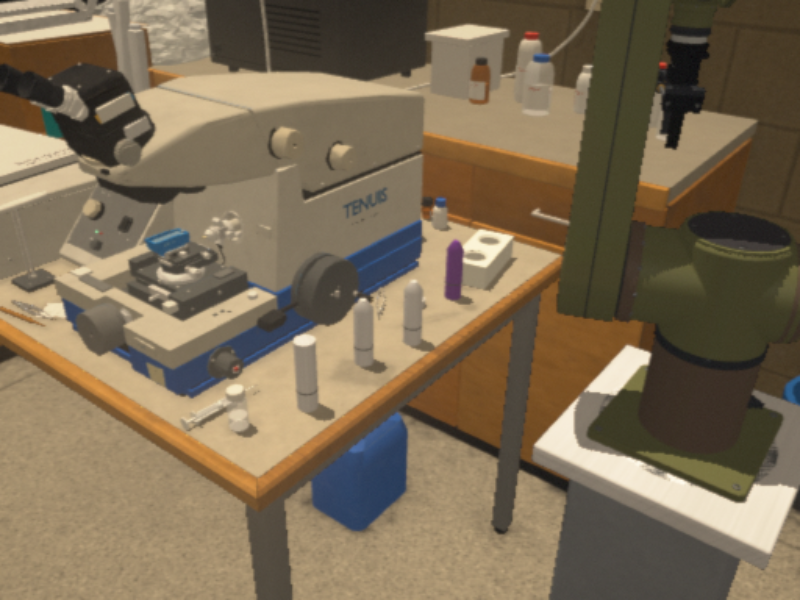

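View pics/side.png

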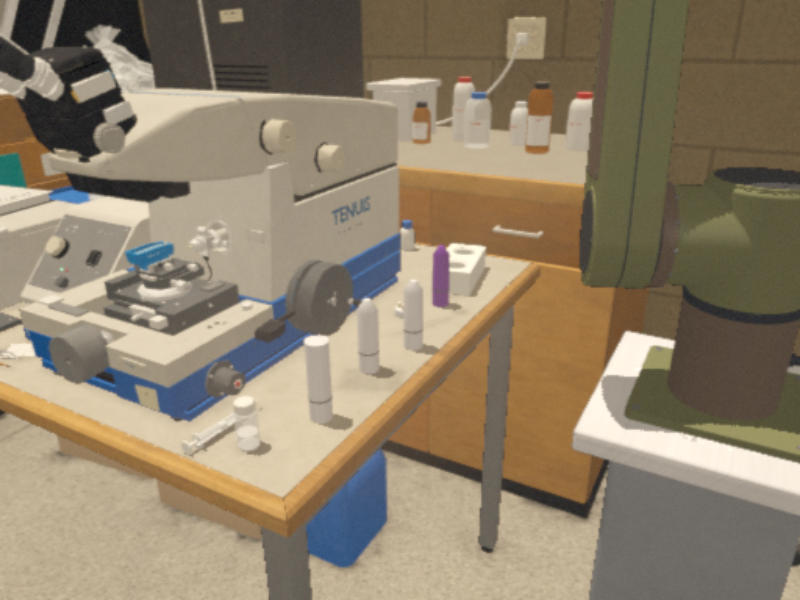

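In the 800x600 scene view, the square-topped rod is at (306,372). The two grey bevelled rods are at (364,332) and (413,313), and those are the ones meant. The purple decoy at (455,270) stands in front of the rack at (487,258), whose two bores are at (489,240) and (474,255). Next I measure positions from depth and make a crop to confirm.

```bash
python3 - <<'E'
from h import *
from scipy.optimize import least_squares
for n in("scene","side"):
    z=np.load(n+".npz");w=z["w"];p=z["p"].astype(int)
    c={"scene":dict(sq=(306,372),b1=(364,335),b2=(413,318),pur=(455,270)),"side":dict(sq=(319,380),b1=(368,340),b2=(413,320),pur=(441,280))}[n]
    for k,(u,v) in c.items():
        q=w[int(v*.64),int(u*.64)]
        m=(np.hypot(*(w[...,:2]-q[:2]).transpose(2,0,1))<.035)&(w[...,2]>.015)&(w[...,2]<.085)
        P=w[m]; r=least_squares(lambda a:np.hypot(P[:,0]-a[0],P[:,1]-a[1])-.015,q[:2],loss="soft_l1",f_scale=.001)
        m2=(np.hypot(*(w[...,:2]-r.x).transpose(2,0,1))<.018)
        print(n,k,r.x.round(4),"top",w[m2][:,2].max().round(3),m.sum())
    u,v={"scene":(500,255),"side":(476,265)}[n]
    q=w[int(v*.64),int(u*.64)];print("rack pt",q)
    m=(abs(w[...,2]-.045)<.004)&(np.hypot(*(w[...,:2]-q[:2]).transpose(2,0,1))<.17)&(p.min(2)>110)
    P=w[m][:,:2].astype(np.float32);print(len(P),cv2.minAreaRect(P),P.min(0),P.max(0))
    np.save(n+"rk",w[m])
p=np.load("scene.npz")["p"];q=np.load("side.npz")["p"]
a=cv2.resize(p[140:270,180:340,::-1],(800,300*2+50)[:2],interpolation=3)[:600]
cv2.imwrite("pics/crop.png",cv2.resize(p[140:275,160:340,::-1],(800,600),interpolation=cv2.INTER_CUBIC))
E
```

```text
scene sq [0.4405 0.285 ] top 0.111 371
scene b1 [0.4339 0.1682] top 0.11 323
scene b2 [0.4129 0.0761] top 0.106 289
scene pur [ 0.4622 -0.1128] top 0.111 240
rack pt [ 0.45042873 -0.25817143  0.03170588]
413 ((0.47661593556404114, -0.2150949388742447), (0.0740056112408638, 0.22246648371219635), 11.207412719726562) [ 0.43129677 -0.3284325 ] [ 0.53290856 -0.10264733]
side sq [0.4209 0.3053] top 0.111 478
side b1 [0.4342 0.1708] top 0.105 382
side b2 [0.4132 0.0776] top 0.108 345
side pur [ 0.4583 -0.1134] top 0.111 264
rack pt [ 0.43809188 -0.22265866  0.04288695]
286 ((0.4818636178970337, -0.23202857375144958), (0.20261937379837036, 0.13504166901111603), 74.43061828613281) [ 0.429349  -0.3340625] [ 0.56970215 -0.11631341]
```

View pics/crop.png

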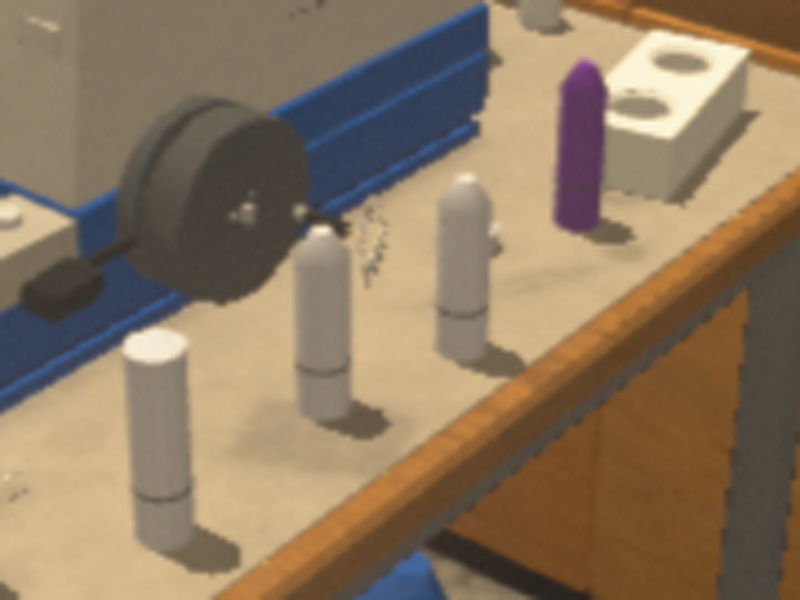

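Crop: the square top is at (155,345), the bevelled grey rods at (322,235) and (465,180), and the purple one at (583,70). This confirms the two targets. Next I swing over towards the rack and look with the wrist camera.

carry_out --plan '[{"jaw":0.095,"az":8.4},{"jaw":0.095,"az":8.4},{"jaw":0.095,"az":8.4},{"jaw":0.095,"dx":0.018,"dy":-0.05},{"jaw":0.095,"dx":0.018,"dy":-0.05},{"jaw":0.095,"dx":0.018,"dy":-0.05},{"jaw":0.095,"dx":0.018,"dy":-0.05},{"jaw":0.095,"dx":0.018,"dy":-0.05},{"jaw":0.095,"dx":0.018,"dy":-0.05},{"jaw":0.095,"dx":0.018,"dy":-0.04},{"jaw":0.095},{"jaw":0.095},{"jaw":0.095}]'

```text
$.plan[0]: bad value
```

```bash
python3 - <<'E'
from h import *
s=sense();print(s["t"],s["ee_pos"],s["tcp_rot"].round(4),s["q"])
i=camera_info("wrist");p,d=read_camera("wrist");w=world("wrist",d,i);np.savez("wrist",p=p,w=w,d=d)
print(np.linalg.inv(i["view"]).round(3))
cv2.imwrite("pics/w1.png",p[:,:,::-1])
m=(abs(w[...,2]-.045)<.006)&(p.min(2)>110);m=cv2.morphologyEx(m.astype(np.uint8),cv2.MORPH_OPEN,np.ones((3,3)))
n,l,st,_=cv2.connectedComponentsWithStats(m);k=1+st[1:,4].argmax();print(st[k])
print(cv2.minAreaRect(w[l==k][:,:2].astype(np.float32)),np.median(w[l==k][:,2]))
E
```

```text
0.1 [ 0.2766561  -0.5879391   0.40360621] [[ 9.048e-01  4.258e-01 -7.000e-04]
 [ 4.258e-01 -9.048e-01  1.700e-03]
 [ 1.000e-04 -1.900e-03 -1.000e+00]] [-1.21356356e+00  1.24445332e-01  1.65153726e+00 -2.07079919e-05
  1.36747754e+00 -8.26030830e-02]
[[ 0.425  0.88   0.214  0.337]
 [-0.905  0.413  0.1   -0.561]
 [-0.001 -0.236  0.972  0.384]
 [ 0.     0.     0.     1.   ]]Traceback (most recent call last):
  File "<stdin>", line 7, in <module>
ValueError: attempt to get argmax of an empty sequence
```

View pics/w1.png

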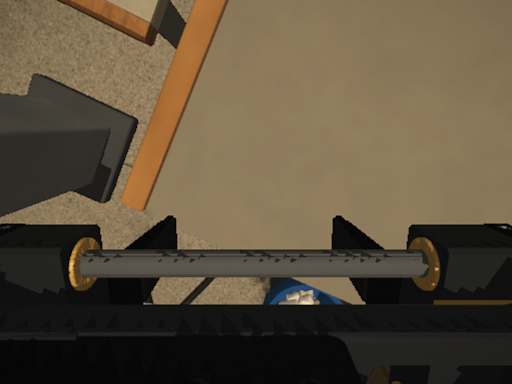

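The refused plan means all seven keys are needed in each row. The picture was taken from the start pose, so it shows only the table edge (170,100) and the gripper (250,260). I'll repeat it with full rows.

carry_out --plan '[{"jaw":0.095,"dx":0,"dy":0,"dz":0,"ax":0,"ay":0,"az":8.4},{"jaw":0.095,"dx":0,"dy":0,"dz":0,"ax":0,"ay":0,"az":8.4},{"jaw":0.095,"dx":0,"dy":0,"dz":0,"ax":0,"ay":0,"az":8.4},{"jaw":0.095,"dx":0.018,"dy":-0.05,"dz":0,"ax":0,"ay":0,"az":0},{"jaw":0.095,"dx":0.018,"dy":-0.05,"dz":0,"ax":0,"ay":0,"az":0},{"jaw":0.095,"dx":0.018,"dy":-0.05,"dz":0,"ax":0,"ay":0,"az":0},{"jaw":0.095,"dx":0.018,"dy":-0.05,"dz":0,"ax":0,"ay":0,"az":0},{"jaw":0.095,"dx":0.018,"dy":-0.05,"dz":0,"ax":0,"ay":0,"az":0},{"jaw":0.095,"dx":0.018,"dy":-0.05,"dz":0,"ax":0,"ay":0,"az":0},{"jaw":0.095,"dx":0.018,"dy":-0.04,"dz":0,"ax":0,"ay":0,"az":0},{"jaw":0.095,"dx":0,"dy":0,"dz":0,"ax":0,"ay":0,"az":0},{"jaw":0.095,"dx":0,"dy":0,"dz":0,"ax":0,"ay":0,"az":0}]'

```text
t: 1.65
ee_pos: [0.4026, -0.2483, 0.4046]
tcp_rot: [[1.0, 0.0, -0.0], [0.0, -1.0, -0.0], [-0.0, 0.0, -1.0]]
contact_force: [-0.5, 0.1, 0.3]
width: 0.997
finger_force: 0.0
```

```bash
python3 - <<'E'
from h import *
s=sense();print(s["t"],s["ee_pos"],s["tcp_rot"].round(4),s["q"])
i=camera_info("wrist");p,d=read_camera("wrist");w=world("wrist",d,i);np.savez("wrist",p=p,w=w,d=d)
cv2.imwrite("pics/w2.png",p[:,:,::-1])
m=(abs(w[...,2]-.045)<.006)&(p.min(2)>110);m=cv2.morphologyEx(m.astype(np.uint8),cv2.MORPH_OPEN,np.ones((3,3)))
n,l,st,_=cv2.connectedComponentsWithStats(m)
if n>1:
    k=1+st[1:,4].argmax();print(st[k])
    print(cv2.minAreaRect(w[l==k][:,:2].astype(np.float32)),np.median(w[l==k][:,2]))
E
```

```text
1.65 [ 0.40263754 -0.24833536  0.40462356] [[ 1.e+00  3.e-04 -4.e-04]
 [ 3.e-04 -1.e+00 -3.e-04]
 [-4.e-04  3.e-04 -1.e+00]] [-6.66107247e-01 -2.81482396e-01  2.03165439e+00 -4.74270225e-04
  1.39151537e+00  9.04464908e-01]
[ 172   62  153   94 7649]
((0.482810914516449, -0.24454231560230255), (0.07217268645763397, 0.1602746993303299), 11.33918285369873) 0.04478644688420669
```

View pics/w2.png

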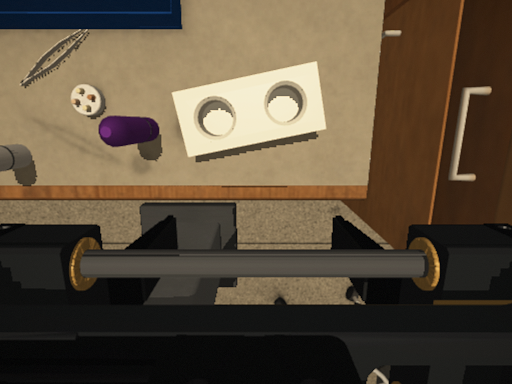

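In w2 the rack is clear, with bores at (215,117) and (286,103). The fitted rectangle is 72 x 160 mm, centred at (0.4828, -0.2445) with yaw 11.3°. That puts the bores at (0.475, -0.205) and (0.491, -0.284). Next I look at the two rods from set back.

carry_out --plan '[{"jaw":0.07,"dx":-0.009,"dy":-0.053,"dz":0,"ax":0,"ay":0,"az":0},{"jaw":0.07,"dx":-0.009,"dy":-0.053,"dz":0,"ax":0,"ay":0,"az":0},{"jaw":0.07,"dx":-0.009,"dy":-0.053,"dz":0,"ax":0,"ay":0,"az":0},{"jaw":0.07,"dx":-0.009,"dy":-0.053,"dz":0,"ax":0,"ay":0,"az":0},{"jaw":0.07,"dx":-0.009,"dy":-0.053,"dz":0,"ax":0,"ay":0,"az":0},{"jaw":0.07,"dx":-0.009,"dy":-0.053,"dz":0,"ax":0,"ay":0,"az":0},{"jaw":0.07,"dx":-0.009,"dy":-0.053,"dz":0,"ax":0,"ay":0,"az":0},{"jaw":0.07,"dx":0,"dy":0,"dz":0,"ax":0,"ay":0,"az":0},{"jaw":0.07,"dx":0,"dy":0,"dz":0,"ax":0,"ay":0,"az":0}]'

```text
t: 2.82
ee_pos: [0.3401, 0.1221, 0.4047]
tcp_rot: [[1.0, -0.001, -0.0], [-0.001, -1.0, -0.001], [-0.0, 0.001, -1.0]]
contact_force: [0.6, -0.8, -0.6]
width: 0.733
finger_force: 0.0
```

```bash
python3 - <<'E'
from h import *
from scipy.optimize import least_squares
s=sense();print(s["t"],s["ee_pos"],s["width"])
i=camera_info("wrist");p,d=read_camera("wrist");w=world("wrist",d,i)
cv2.imwrite("pics/w3.png",p[:,:,::-1])
for c in((.434,.1695),(.413,.077),(.4225,.295)):
    r0=np.hypot(*(w[...,:2]-c).transpose(2,0,1))<.03
    t=w[r0&(w[...,2]>.106)&(w[...,2]<.114)]
    P=w[r0&(w[...,2]>.02)&(w[...,2]<.09)]
    r=least_squares(lambda a:np.hypot(P[:,0]-a[0],P[:,1]-a[1])-.015,c,loss="soft_l1",f_scale=.001)
    print(c,"top centre",t.mean(0) if len(t) else None,len(t),"cyl",r.x,len(P))
E
```

```text
2.825 [0.34012461 0.12213721 0.40470499] 0.7329454838144407
(0.434, 0.1695) top centre [0.44983041 0.14936505 0.10897135] 164 cyl [0.42294183 0.14650842] 98
(0.413, 0.077) top centre [0.42719795 0.05621593 0.10884086] 169 cyl [0.42089904 0.08008691] 283
(0.4225, 0.295) top centre [0.43818272 0.28455501 0.10969554] 806 cyl [0.44062307 0.28408924] 443
```

View pics/w3.png

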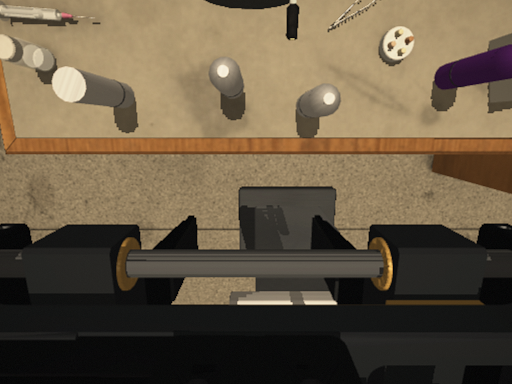

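In w3 the tops are at (224,70) and (327,97), and the square rod's top is at (69,85). The earlier cylinder fits converged on the wrong side, so I refit starting from the top centres.

```bash
python3 - <<'E'
from h import *
from scipy.optimize import least_squares
for n in("scene","side"):
  w=np.load(n+".npz")["w"]
  for c in((.4498,.1494),(.4272,.0562),(.438,.2846)):
    r0=np.hypot(*(w[...,:2]-c).transpose(2,0,1))<.03
    P=w[r0&(w[...,2]>.02)&(w[...,2]<.09)]
    r=least_squares(lambda a:np.hypot(P[:,0]-a[0],P[:,1]-a[1])-.015,c,loss="soft_l1",f_scale=.001)
    t=w[r0&(w[...,2]>.105)]
    print(n,r.x,len(P),r.cost,t.mean(0),len(t))
E
```

```text
scene [0.45165041 0.1496025 ] 334 0.00021672793774383826 [0.44911299 0.15206881 0.10755378] 23
scene [0.42873786 0.05563151] 291 0.00019621756239524818 [0.42610806 0.05824528 0.10785962] 20
scene [0.44047289 0.28499577] 381 0.0001766902412192035 [0.43862637 0.28673457 0.10880446] 108
side [0.4481176  0.14864258] 382 0.0001560267185116317 [0.44655055 0.15197037 0.10782747] 24
side [0.42512756 0.05466882] 346 0.00016326904152665536 [0.42315736 0.05851573 0.10779084] 22
side [0.43715295 0.28438761] 485 0.00014866588889880667 [0.43481469 0.28771718 0.10890013] 119
```

carry_out --plan '[{"jaw":0.07,"dx":0.029,"dy":0.022,"dz":0,"ax":0,"ay":0,"az":0},{"jaw":0.07,"dx":0.029,"dy":0.022,"dz":0,"ax":0,"ay":0,"az":0},{"jaw":0.07,"dx":0.029,"dy":0.022,"dz":0,"ax":0,"ay":0,"az":0},{"jaw":0.07,"dx":0,"dy":0,"dz":0,"ax":0,"ay":0,"az":0},{"jaw":0.07,"dx":0,"dy":0,"dz":0.03,"ax":0,"ay":0,"az":0},{"jaw":0.07,"dx":0,"dy":0,"dz":0.035,"ax":0,"ay":0,"az":0},{"jaw":0.07,"dx":0,"dy":0,"dz":0.035,"ax":0,"ay":0,"az":0},{"jaw":0.07,"dx":0,"dy":0,"dz":0.03,"ax":0,"ay":0,"az":0},{"jaw":0.07,"dx":0,"dy":0,"dz":0.02,"ax":0,"ay":0,"az":0},{"jaw":0.07,"dx":0,"dy":0,"dz":0.014,"ax":0,"ay":0,"az":0},{"jaw":0.07,"dx":0,"dy":0,"dz":0,"ax":0,"ay":0,"az":0},{"jaw":0.07,"dx":0,"dy":0,"dz":0,"ax":0,"ay":0,"az":0}]' --squeeze 30

```text
t: 4.38
ee_pos: [0.4271, 0.0566, 0.2417]
tcp_rot: [[1.0, -0.001, 0.002], [-0.001, -1.0, 0.0], [0.002, -0.0, -1.0]]
contact_force: [0.5, -0.2, -0.7]
width: 0.734
finger_force: 0.0
```

carry_out --plan '[{"jaw":0.0,"dx":0,"dy":0,"dz":0,"ax":0,"ay":0,"az":0},{"jaw":0.0,"dx":0,"dy":0,"dz":0,"ax":0,"ay":0,"az":0},{"jaw":0.0,"dx":0,"dy":0,"dz":0,"ax":0,"ay":0,"az":0},{"jaw":0.0,"dx":0,"dy":0,"dz":0,"ax":0,"ay":0,"az":0},{"jaw":0.0,"dx":0,"dy":0,"dz":0,"ax":0,"ay":0,"az":0},{"jaw":0.0,"dx":0,"dy":0,"dz":0,"ax":0,"ay":0,"az":0},{"jaw":0.0,"dx":0,"dy":0,"dz":0,"ax":0,"ay":0,"az":0},{"jaw":0.0,"dx":0,"dy":0,"dz":0,"ax":0,"ay":0,"az":0}]' --squeeze 30

```text
t: 5.38
ee_pos: [0.4267, 0.0568, 0.2408]
tcp_rot: [[1.0, 0.0, -0.0], [0.0, -1.0, -0.0], [-0.0, 0.0, -1.0]]
contact_force: [-0.7, -0.6, 1.8]
width: 0.308
finger_force: 30.0
```

carry_out --plan '[{"jaw":0.0,"dx":0,"dy":0,"dz":-0.01,"ax":0,"ay":0,"az":0},{"jaw":0.0,"dx":0,"dy":0,"dz":-0.025,"ax":0,"ay":0,"az":0},{"jaw":0.0,"dx":0,"dy":0,"dz":-0.04,"ax":0,"ay":0,"az":0},{"jaw":0.0,"dx":0,"dy":0,"dz":-0.04,"ax":0,"ay":0,"az":0},{"jaw":0.0,"dx":0,"dy":0,"dz":-0.03,"ax":0,"ay":0,"az":0},{"jaw":0.0,"dx":0,"dy":0,"dz":-0.015,"ax":0,"ay":0,"az":0},{"jaw":0.0,"dx":0,"dy":0.02,"dz":0,"ax":0,"ay":0,"az":0},{"jaw":0.0,"dx":0.004,"dy":0.035,"dz":0,"ax":0,"ay":0,"az":0},{"jaw":0.0,"dx":0.008,"dy":0.045,"dz":0,"ax":0,"ay":0,"az":0},{"jaw":0.0,"dx":0.008,"dy":0.045,"dz":0,"ax":0,"ay":0,"az":0},{"jaw":0.0,"dx":0.008,"dy":0.045,"dz":0,"ax":0,"ay":0,"az":0},{"jaw":0.0,"dx":0.008,"dy":0.045,"dz":0,"ax":0,"ay":0,"az":0},{"jaw":0.0,"dx":0.01,"dy":0.045,"dz":0,"ax":0,"ay":0,"az":0},{"jaw":0.0,"dx":0.01,"dy":0.035,"dz":0,"ax":0,"ay":0,"az":0},{"jaw":0.0,"dx":0.008,"dy":0.026,"dz":0,"ax":0,"ay":0,"az":0},{"jaw":0.0,"dx":0,"dy":0,"dz":0,"ax":0,"ay":0,"az":0},{"jaw":0.0,"dx":0,"dy":0,"dz":0,"ax":0,"ay":0,"az":0}]'

```text
t: 7.5
ee_pos: [0.4905, -0.2836, 0.3997]
tcp_rot: [[1.0, 0.0, -0.002], [0.0, -1.0, 0.002], [-0.002, -0.002, -1.0]]
contact_force: [-0.5, 0.4, -1.5]
width: 0.314
finger_force: 30.0
```

carry_out --plan '[{"jaw":0.0,"dx":0,"dy":0,"dz":0.025,"ax":0,"ay":0,"az":0},{"jaw":0.0,"dx":0,"dy":0,"dz":0.035,"ax":0,"ay":0,"az":0},{"jaw":0.0,"dx":0,"dy":0,"dz":0.03,"ax":0,"ay":0,"az":0},{"jaw":0.0,"dx":0,"dy":0,"dz":0.014,"ax":0,"ay":0,"az":0},{"jaw":0.0,"dx":0,"dy":0,"dz":0,"ax":0,"ay":0,"az":0},{"jaw":0.0,"dx":0,"dy":0,"dz":0.008,"ax":0,"ay":0,"az":0},{"jaw":0.0,"dx":0,"dy":0,"dz":0.008,"ax":0,"ay":0,"az":0},{"jaw":0.0,"dx":0,"dy":0,"dz":0,"ax":0,"ay":0,"az":0}]'

```text
t: 8.5
ee_pos: [0.4905, -0.2841, 0.2803]
tcp_rot: [[1.0, -0.0, -0.001], [-0.0, -1.0, 0.001], [-0.001, -0.001, -1.0]]
contact_force: [-0.4, -0.1, -2.9]
width: 0.309
finger_force: 30.0
```

```bash
python3 - <<'E'
from h import *
s=sense();print(s["t"],s["ee_pos"],s["contact_force"],s["moment"])
p,d=read_camera("side")
cv2.imwrite("pics/s2.png",cv2.resize(p[110:230,220:380,::-1],(800,600),interpolation=cv2.INTER_CUBIC))
E
```

```text
8.5 [ 0.49053751 -0.28406714  0.28025116] [-0.38505096 -0.08789403 -2.90364822] [ 0.0272631  -0.04420643  0.02316703]
```

View pics/s2.png

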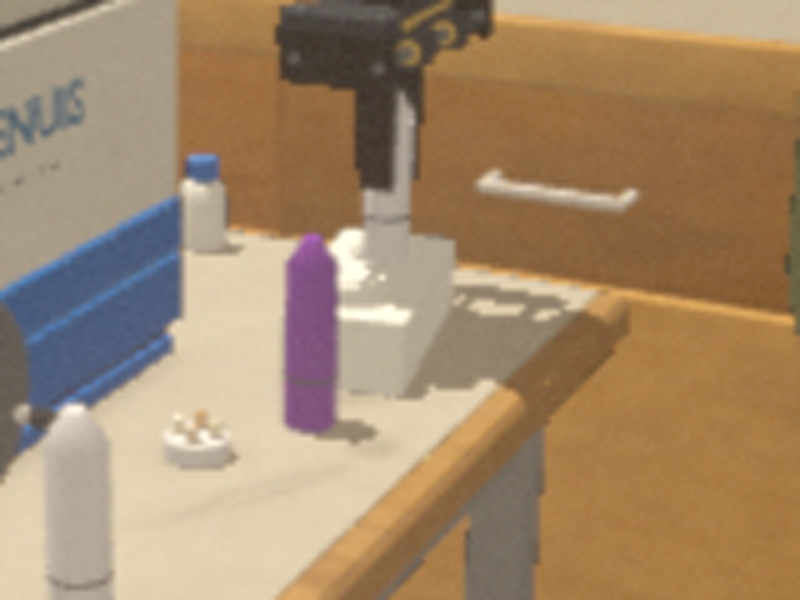

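The held rod at (388,210) is upright and enters the far bore with no unusual force. I continue down.

carry_out --plan '[{"jaw":0.0,"dx":0,"dy":0,"dz":0.008,"ax":0,"ay":0,"az":0},{"jaw":0.0,"dx":0,"dy":0,"dz":0.008,"ax":0,"ay":0,"az":0},{"jaw":0.0,"dx":0,"dy":0,"dz":0.008,"ax":0,"ay":0,"az":0},{"jaw":0.0,"dx":0,"dy":0,"dz":0.004,"ax":0,"ay":0,"az":0},{"jaw":0.0,"dx":0,"dy":0,"dz":0,"ax":0,"ay":0,"az":0},{"jaw":0.0,"dx":0,"dy":0,"dz":0,"ax":0,"ay":0,"az":0}]'

```text
t: 9.3
ee_pos: [0.4908, -0.2842, 0.253]
tcp_rot: [[1.0, -0.0, 0.0], [-0.0, -1.0, -0.0], [0.0, 0.0, -1.0]]
contact_force: [0.0, -0.6, -2.8]
width: 0.31
finger_force: 30.0
```

carry_out --plan '[{"jaw":0.0,"dx":0,"dy":0,"dz":0.002,"ax":0,"ay":0,"az":0},{"jaw":0.0,"dx":0,"dy":0,"dz":0,"ax":0,"ay":0,"az":0},{"jaw":0.04,"dx":0,"dy":0,"dz":0,"ax":0,"ay":0,"az":0},{"jaw":0.055,"dx":0,"dy":0,"dz":0,"ax":0,"ay":0,"az":0},{"jaw":0.06,"dx":0,"dy":0,"dz":0,"ax":0,"ay":0,"az":0},{"jaw":0.06,"dx":0,"dy":0,"dz":0,"ax":0,"ay":0,"az":0},{"jaw":0.06,"dx":0,"dy":0,"dz":-0.02,"ax":0,"ay":0,"az":0},{"jaw":0.06,"dx":0,"dy":0,"dz":-0.03,"ax":0,"ay":0,"az":0},{"jaw":0.07,"dx":0,"dy":0,"dz":-0.04,"ax":0,"ay":0,"az":0},{"jaw":0.07,"dx":0,"dy":0,"dz":-0.04,"ax":0,"ay":0,"az":0},{"jaw":0.07,"dx":0,"dy":0,"dz":-0.024,"ax":0,"ay":0,"az":0},{"jaw":0.07,"dx":-0.02,"dy":-0.02,"dz":0,"ax":0,"ay":0,"az":0},{"jaw":0.07,"dx":-0.02,"dy":-0.04,"dz":0,"ax":0,"ay":0,"az":0},{"jaw":0.07,"dx":-0.02,"dy":-0.05,"dz":0,"ax":0,"ay":0,"az":0},{"jaw":0.07,"dx":-0.02,"dy":-0.05,"dz":0,"ax":0,"ay":0,"az":0},{"jaw":0.07,"dx":-0.01,"dy":-0.05,"dz":0,"ax":0,"ay":0,"az":0},{"jaw":0.07,"dx":0,"dy":0,"dz":0,"ax":0,"ay":0,"az":0}]'

```text
t: 11.42
ee_pos: [0.3999, -0.0719, 0.4064]
tcp_rot: [[1.0, 0.004, 0.003], [0.004, -1.0, -0.001], [0.003, 0.001, -1.0]]
contact_force: [0.4, -0.1, -0.3]
width: 0.737
finger_force: 0.0
```

```bash
python3 - <<'E'
from h import *
s=sense();print(s["t"],s["ee_pos"],s["contact_force"])
i=camera_info("scene");p,d=read_camera("scene");w=world("scene",d,i)
r=np.hypot(w[...,0]-.4907,w[...,1]+.2837)<.03
t=w[r&(w[...,2]>.115)];print("top",t.mean(0),t.max(0),len(t))
from scipy.optimize import least_squares
for lo,hi in((.06,.075),(.085,.1)):
    P=w[r&(w[...,2]>lo)&(w[...,2]<hi)]
    print(least_squares(lambda a:np.hypot(P[:,0]-a[0],P[:,1]-a[1])-.015,(.4907,-.2837),loss="soft_l1",f_scale=.001).x)
E
```

```text
11.425 [ 0.39988487 -0.07187465  0.4064248 ] [ 0.40004124 -0.06106523 -0.28707035]
top [ 0.49210576 -0.28105082  0.11757502] [ 0.49832636 -0.2763143   0.11986288] 11
[ 0.49312876 -0.28342178]
[ 0.49252138 -0.28367805]
```

The first rod is seated, with its top at 0.120 m and centred in the bore. Now the second rod.

carry_out --plan '[{"jaw":0.07,"dx":0.005,"dy":-0.03,"dz":0,"ax":0,"ay":0,"az":0},{"jaw":0.07,"dx":0.01,"dy":-0.045,"dz":0,"ax":0,"ay":0,"az":0},{"jaw":0.07,"dx":0.01,"dy":-0.045,"dz":0,"ax":0,"ay":0,"az":0},{"jaw":0.07,"dx":0.01,"dy":-0.045,"dz":0,"ax":0,"ay":0,"az":0},{"jaw":0.07,"dx":0.01,"dy":-0.036,"dz":0,"ax":0,"ay":0,"az":0},{"jaw":0.07,"dx":0.005,"dy":-0.02,"dz":0,"ax":0,"ay":0,"az":0},{"jaw":0.07,"dx":0,"dy":0,"dz":0,"ax":0,"ay":0,"az":0},{"jaw":0.07,"dx":0,"dy":0,"dz":0.035,"ax":0,"ay":0,"az":0},{"jaw":0.07,"dx":0,"dy":0,"dz":0.035,"ax":0,"ay":0,"az":0},{"jaw":0.07,"dx":0,"dy":0,"dz":0,"ax":0,"ay":0,"az":0}]'

```text
t: 12.72
ee_pos: [0.4501, 0.1453, 0.332]
tcp_rot: [[1.0, -0.002, -0.006], [-0.002, -1.0, -0.002], [-0.006, 0.002, -1.0]]
contact_force: [0.1, -0.3, 0.6]
width: 0.733
finger_force: 0.0
```

carry_out --plan '[{"jaw":0.07,"dx":0,"dy":-0.003,"dz":0,"ax":0,"ay":0,"az":0},{"jaw":0.07,"dx":0,"dy":0,"dz":0.03,"ax":0,"ay":0,"az":0},{"jaw":0.07,"dx":0,"dy":0,"dz":0.03,"ax":0,"ay":0,"az":0},{"jaw":0.07,"dx":0,"dy":0,"dz":0.02,"ax":0,"ay":0,"az":0},{"jaw":0.07,"dx":0,"dy":0,"dz":0.013,"ax":0,"ay":0,"az":0},{"jaw":0.07,"dx":0,"dy":0,"dz":0,"ax":0,"ay":0,"az":0},{"jaw":0.07,"dx":0,"dy":0,"dz":0,"ax":0,"ay":0,"az":0}]'

```text
t: 13.6
ee_pos: [0.4514, 0.15, 0.2432]
tcp_rot: [[1.0, -0.0, 0.002], [-0.0, -1.0, 0.0], [0.002, -0.0, -1.0]]
contact_force: [0.0, -0.0, -0.2]
width: 0.737
finger_force: 0.0
```

carry_out --plan '[{"jaw":0.0,"dx":0,"dy":0,"dz":0.002,"ax":0,"ay":0,"az":0},{"jaw":0.0,"dx":0,"dy":0,"dz":0,"ax":0,"ay":0,"az":0},{"jaw":0.0,"dx":0,"dy":0,"dz":0,"ax":0,"ay":0,"az":0},{"jaw":0.0,"dx":0,"dy":0,"dz":0,"ax":0,"ay":0,"az":0},{"jaw":0.0,"dx":0,"dy":0,"dz":0,"ax":0,"ay":0,"az":0},{"jaw":0.0,"dx":0,"dy":0,"dz":0,"ax":0,"ay":0,"az":0},{"jaw":0.0,"dx":0,"dy":0,"dz":0,"ax":0,"ay":0,"az":0},{"jaw":0.0,"dx":0,"dy":0,"dz":0,"ax":0,"ay":0,"az":0}]' --squeeze 30

```text
t: 14.6
ee_pos: [0.4508, 0.1498, 0.2398]
tcp_rot: [[1.0, -0.0, 0.0], [-0.0, -1.0, 0.0], [0.0, -0.0, -1.0]]
contact_force: [-0.8, -0.7, -0.1]
width: 0.311
finger_force: 30.0
```

carry_out --plan '[{"jaw":0.0,"dx":0,"dy":0,"dz":-0.01,"ax":0,"ay":0,"az":0},{"jaw":0.0,"dx":0,"dy":0,"dz":-0.025,"ax":0,"ay":0,"az":0},{"jaw":0.0,"dx":0,"dy":0,"dz":-0.04,"ax":0,"ay":0,"az":0},{"jaw":0.0,"dx":0,"dy":0,"dz":-0.04,"ax":0,"ay":0,"az":0},{"jaw":0.0,"dx":0,"dy":0,"dz":-0.035,"ax":0,"ay":0,"az":0},{"jaw":0.0,"dx":0,"dy":0,"dz":-0.015,"ax":0,"ay":0,"az":0},{"jaw":0.0,"dx":0,"dy":0.02,"dz":0,"ax":0,"ay":0,"az":0},{"jaw":0.0,"dx":0.003,"dy":0.035,"dz":0,"ax":0,"ay":0,"az":0},{"jaw":0.0,"dx":0.003,"dy":0.047,"dz":0,"ax":0,"ay":0,"az":0},{"jaw":0.0,"dx":0.003,"dy":0.047,"dz":0,"ax":0,"ay":0,"az":0},{"jaw":0.0,"dx":0.003,"dy":0.047,"dz":0,"ax":0,"ay":0,"az":0},{"jaw":0.0,"dx":0.003,"dy":0.047,"dz":0,"ax":0,"ay":0,"az":0},{"jaw":0.0,"dx":0.003,"dy":0.047,"dz":0,"ax":0,"ay":0,"az":0},{"jaw":0.0,"dx":0.003,"dy":0.04,"dz":0,"ax":0,"ay":0,"az":0},{"jaw":0.0,"dx":0.003,"dy":0.025,"dz":0,"ax":0,"ay":0,"az":0},{"jaw":0.0,"dx":0,"dy":0,"dz":0,"ax":0,"ay":0,"az":0},{"jaw":0.0,"dx":0,"dy":0,"dz":0,"ax":0,"ay":0,"az":0},{"jaw":0.0,"dx":0,"dy":0,"dz":0,"ax":0,"ay":0,"az":0}]'

```text
t: 16.85
ee_pos: [0.4747, -0.2042, 0.4044]
tcp_rot: [[1.0, 0.001, -0.001], [0.001, -1.0, 0.001], [-0.001, -0.001, -1.0]]
contact_force: [1.0, 0.4, -2.5]
width: 0.31
finger_force: 30.0
```

carry_out --plan '[{"jaw":0.0,"dx":0,"dy":0.001,"dz":0.025,"ax":0,"ay":0,"az":0},{"jaw":0.0,"dx":0,"dy":0,"dz":0.035,"ax":0,"ay":0,"az":0},{"jaw":0.0,"dx":0,"dy":0,"dz":0.03,"ax":0,"ay":0,"az":0},{"jaw":0.0,"dx":0,"dy":0,"dz":0.018,"ax":0,"ay":0,"az":0},{"jaw":0.0,"dx":0,"dy":0,"dz":0,"ax":0,"ay":0,"az":0},{"jaw":0.0,"dx":0,"dy":0,"dz":0.008,"ax":0,"ay":0,"az":0},{"jaw":0.0,"dx":0,"dy":0,"dz":0.008,"ax":0,"ay":0,"az":0},{"jaw":0.0,"dx":0,"dy":0,"dz":0,"ax":0,"ay":0,"az":0}]'

```text
t: 17.85
ee_pos: [0.4746, -0.2061, 0.2803]
tcp_rot: [[1.0, -0.0, -0.001], [-0.0, -1.0, 0.0], [-0.001, -0.0, -1.0]]
contact_force: [-0.8, 0.8, -3.1]
width: 0.311
finger_force: 30.0
```

carry_out --plan '[{"jaw":0.0,"dx":0,"dy":0,"dz":0.008,"ax":0,"ay":0,"az":0},{"jaw":0.0,"dx":0,"dy":0,"dz":0.008,"ax":0,"ay":0,"az":0},{"jaw":0.0,"dx":0,"dy":0,"dz":0.008,"ax":0,"ay":0,"az":0},{"jaw":0.0,"dx":0,"dy":0,"dz":0.004,"ax":0,"ay":0,"az":0},{"jaw":0.0,"dx":0,"dy":0,"dz":0.001,"ax":0,"ay":0,"az":0},{"jaw":0.0,"dx":0,"dy":0,"dz":0,"ax":0,"ay":0,"az":0}]'

```text
t: 18.6
ee_pos: [0.4748, -0.2062, 0.2519]
tcp_rot: [[1.0, -0.0, 0.0], [-0.0, -1.0, -0.0], [0.0, 0.0, -1.0]]
contact_force: [-0.3, 0.3, -1.6]
width: 0.313
finger_force: 30.0
```

carry_out --plan '[{"jaw":0.0,"dx":0,"dy":0,"dz":0.001,"ax":0,"ay":0,"az":0},{"jaw":0.04,"dx":0,"dy":0,"dz":0,"ax":0,"ay":0,"az":0},{"jaw":0.055,"dx":0,"dy":0,"dz":0,"ax":0,"ay":0,"az":0},{"jaw":0.06,"dx":0,"dy":0,"dz":0,"ax":0,"ay":0,"az":0},{"jaw":0.06,"dx":0,"dy":0,"dz":0,"ax":0,"ay":0,"az":0},{"jaw":0.06,"dx":0,"dy":0,"dz":-0.02,"ax":0,"ay":0,"az":0},{"jaw":0.06,"dx":0,"dy":0,"dz":-0.03,"ax":0,"ay":0,"az":0},{"jaw":0.06,"dx":0,"dy":0,"dz":-0.04,"ax":0,"ay":0,"az":0},{"jaw":0.06,"dx":0,"dy":0,"dz":-0.04,"ax":0,"ay":0,"az":0},{"jaw":0.06,"dx":0,"dy":0,"dz":-0.03,"ax":0,"ay":0,"az":0},{"jaw":0.06,"dx":-0.03,"dy":0,"dz":0,"ax":0,"ay":0,"az":0},{"jaw":0.06,"dx":-0.04,"dy":0,"dz":0,"ax":0,"ay":0,"az":0},{"jaw":0.06,"dx":0,"dy":0,"dz":0,"ax":0,"ay":0,"az":0},{"jaw":0.06,"dx":0,"dy":0,"dz":0,"ax":0,"ay":0,"az":0},{"jaw":0.06,"dx":0,"dy":0,"dz":0,"ax":0,"ay":0,"az":0}]'

```text
t: 20.48
ee_pos: [0.4054, -0.2062, 0.4108]
tcp_rot: [[1.0, 0.0, 0.0], [0.0, -1.0, 0.0], [0.0, -0.0, -1.0]]
contact_force: [-0.8, 0.4, -0.1]
width: 0.631
finger_force: 0.0
```

```bash
python3 - <<'E'
from h import *
s=sense();print(s["t"],s["ee_pos"],s["contact_force"],abs(s["joint_vel"]).max())
i=camera_info("wrist");p,d=read_camera("wrist");w=world("wrist",d,i)
cv2.imwrite("pics/w4.png",p[:,:,::-1])
for c in((.4749,-.2053),(.4907,-.2837)):
    t=w[(np.hypot(*(w[...,:2]-c).transpose(2,0,1))<.03)&(w[...,2]>.116)]
    print(c,t.mean(0),t[:,2].max(),len(t))
i=camera_info("side");p,d=read_camera("side");w=world("side",d,i)
t=w[(np.hypot(w[...,0]-.437,w[...,1]-.285)<.03)&(w[...,2]>.105)];print("square",t.mean(0),len(t))
E
```

```text
20.475 [ 0.40536524 -0.206225    0.4108237 ] [-0.76192779  0.4075734  -0.08710607] 0.004579895119588872
(0.4749, -0.2053) [ 0.47249098 -0.20733328  0.38146997] 0.39080266974808053 6121
(0.4907, -0.2837) [ 0.49210669 -0.28478974  0.11891   ] 0.12137851100148606 220
square [0.43475617 0.28766004 0.1089733 ] 120
```

View pics/w4.png

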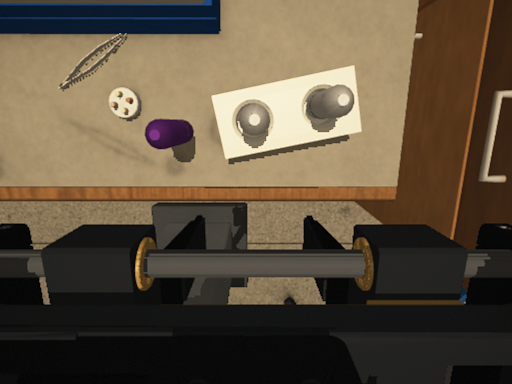

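Both rods, at (254,120) and (342,99), stand in their bores. The square rod's position reading is unchanged. I check the second rod's top height, then hand in.

```bash
python3 - <<'E'
from h import *
i=camera_info("wrist");p,d=read_camera("wrist");w=world("wrist",d,i)
t=w[(np.hypot(w[...,0]-.4749,w[...,1]+.2053)<.03)&(w[...,2]>.116)&(w[...,2]<.2)]
print(t.mean(0),t[:,2].max())
if abs(t[:,2].max()-.1205)<.004 and np.hypot(t[:,0].mean()-.4749,t[:,1].mean()+.2053)<.008: print(sign_off())
E
```

```text
[ 0.47548168 -0.20718181  0.11878231] 0.12186336565681061
the job is handed in; nothing more can be done
None
```

I stood both bevelled rods in the rack bores, upright, bevel up and fully down (tops measured at about 0.12 m), left the square-ended rod where it was, and handed the job in at about 20.5 s; no verdict came back.

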